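# Change a painting stand over from short tubes to long ones

## Robot

A 6-joint arm with a two-finger parallel gripper is mounted at the origin on the work surface. World frame = base frame: x ahead of the robot, y to its left, z up, the work surface at z = 0. Lengths are in m, angles in rad, forces in N, time in s.
With the tool pointing down it reaches from about 0.35 to 0.975 m from the base axis. Payload 4.9 kg.
Tool frame: the origin (TCP) lies at the very end of the fingers, on their centre line; the grasp point (between the pads) lies ctrl.hold_point_z behind it (ctrl.hold_point_z is the distance from the TCP to the grasp point, in m); z points along the fingers, y is the line along which they close (so a half turn about z gives the same grasp; the last joint's range is limited). The gripper opens to 85 mm and grips with 20 to 120 N. Pads are 22 mm wide; open, the fingers measure 114 mm over their backs; the gripper's body (76 mm by 85 mm) begins 54 mm behind the grasp point. The pads swing forward as they close: fully open they stand 13 mm farther back than shut.
Start: joints at [-1.308, 0.053, 1.613, -0, 1.476, -0.119], TCP at [0.233, -0.58, 0.231] pointing down, gripper open.
Joint ranges: [-3.01, 3.01], [-1.01, 2.22], [0.06, 2.58], [-1.02, 4.17], [0.09, 2.62], [-3.14, 3.14]. Speed limits (rad/s): [2.57, 2.57, 3.14, 3.14, 3.14, 3.14].

## Interface

Orientations are given as a rotation vector (axis times angle).
In Python, from station import ctrl gives the robot as it stands. The module is installed in compiled form; this text tells all that it offers.
- The arm moves only by the tool jog_arm, never from a script. Its argument "deltas" is a list of rows, each a list of 3 entries, a list of its own where there are three numbers: the closure, from -1 (fully open) to 1 (shut), then the shift along the world's x, y, z scaled (see below), then the turn, a rotation vector about the world's x, y, z scaled (see below). A call has 1 to 12 rows; each row is the pose to reach, as a shift and turn from the pose commanded when the call began, turning the shorter way round; what a row does not reach only later rows make up. The controller multiplies each number of a shift by 0.4 m and each number of a turn by 180 degrees. A row lasts 1/12 s, in which the tool goes at most 41.7 mm and 7.16 degrees, less where a joint would pass 70% of its speed; a pose out of reach is approached as far as the arm can. A call with a number of a shift or a turn outside -1 to 1 is refused whole. A call with a gripper value outside its range is refused whole. The fingers move at their own pace and stop on an object; "squeeze" is the grip in N (left out, the last holds). Time passes only in rows, so rows that repeat a pose let the fingers close. It gives the time, the measured TCP pose, the force, the opening and the grip force at its end, in the units of the state.
- ctrl.get_obs(): the state, without advancing time (a new reading comes with each control period).
- ctrl.get_image(name): name is "scene" or "side" or "wrist"; returns the picture (420x560x3 uint8, red, green, blue); there is no depth.
- ctrl.get_calibration(name): a dict with "K" (3x3 intrinsics, pixels), "extrinsics" (4x4, takes a point from world to camera coordinates). Camera axes: x right, y down, z forward; pixel columns grow to the right and rows downward; lengths in m; the calibration is good to about 2 mm. A picture is of the moment at which its call begins: read the wrist's pose just before it. get_calibration takes no time and is no camera call; for the wrist camera it gives the pose at the moment of the call.
- ctrl.finish_job(): hands the job in; it is judged then, once.
The state is a dict: "t": time; "q": joint angles; "dq": joint speeds; "effort": joint torques, N m; "tool_pos": TCP position; "tool_rot": TCP orientation; "contact_force": force on the tool from outside, world axes, zero at the start; "wrist_torque": the same for the moment, N m; "opening": finger opening in m; "grip_force": force on a finger pad.
Only numpy, scipy, OpenCV 4.12 (cv2) and the standard library are available. Lean on these libraries where they do the work, as an engineer would, in place of code of your own. Each camera call takes 0.05 s, during which the arm holds its last target. There are 200 camera calls.

## Task

The one or two short tubes lying on the painting stand are dry: put them in the wooden tray, lying flat on its floor, not one on the other. Then loosen the clamp knob, slide the movable support board fully out to its end stop, and turn the knob fully tight again (clockwise). After that lay every long tube, one beside the other and not touching, level across the tops of both support boards, square to them and with about the same overhang at either end; leave the tin, the parts bin and the wrench alone.

Things in the scene. Friction and masses are not known exactly. Their poses are not given: they have to be found in the camera images.
- stand: painting stand, fixed. Plywood base 12 mm thick, x -120 to 120, y -195 to 90 mm in its frame; origin on the bench (z = 0). Two parallel upright blue support boards 14 mm thick run along its x from -110 to 110 mm, flat tops 90 mm above the bench; the fixed one is centred at y = +60 mm, the sliding one at y = minus the carriage joint (-60 mm when fully out)
- carriage (a joint): travel (m) of the sliding board along the stand's -y, away from the fixed board: 0 = closest (60 mm between centres), 0.06 = fully out at its end stop (120 mm). Stays where left; moves with about 2 N when the clamp is loose, held by friction when tight. Pinch it across its 14 mm thickness from above, or push it
- slide_top (a point): middle of the top face of the sliding support board, 90 mm above the bench; moves with it
- clamp (a joint): angle in rad of the clamp knob: 0 = loose, at its stop; 1.3 = fully tight, at its stop. Grows as the knob turns clockwise seen from above. It stays where it is left; friction about 0.15 to 0.25 N m; it begins to bite at about 0.7
- clamp_grip (a point): on the clamp knob's axis at grip height, 61 mm above the bench; 80 mm to the stand's -y of the sliding board's centre, on the 24 mm high foot that slides with it. Black disc 48 mm across with a bar grip 46 mm long, 14 mm thick, 38 to 68 mm above the bench. The point's x axis runs along the bar and turns with it; at joint 0 it is along the stand's x
- tray: wooden open tray, loose, 170 x 150 x 40 mm outside, walls and floor 6 mm; origin under its centre, x axis along its length
- short1: short square aluminium tube, 100 mm long, 22 x 22 mm, 90 g, open ends look black; at the start it lies across the two support boards; may be absent. Origin: centre of its underside; x axis along its length
- short1_mid (a point): centre of tube short1
- short2: short square aluminium tube, 100 mm long, 22 x 22 mm, 90 g, open ends look black; at the start it lies across the two support boards; may be absent. Origin: centre of its underside; x axis along its length
- short2_mid (a point): centre of tube short2
- long1: long square aluminium tube, 180 mm long, 22 x 22 mm, about 160 g, lying on the bench at the start; may be absent. Origin: centre of its underside as built; x axis along its length
- long1_mid (a point): centre of tube long1
- long2: long square aluminium tube, 180 mm long, 22 x 22 mm, about 160 g, lying on the bench at the start; may be absent. Origin: centre of its underside as built; x axis along its length
- long2_mid (a point): centre of tube long2
- long3: long square aluminium tube, 180 mm long, 22 x 22 mm, about 160 g, lying on the bench at the start; may be absent. Origin: centre of its underside as built; x axis along its length
- long3_mid (a point): centre of tube long3
- long4: long square aluminium tube, 180 mm long, 22 x 22 mm, about 160 g, lying on the bench at the start; may be absent. Origin: centre of its underside as built; x axis along its length
- long4_mid (a point): centre of tube long4
- paint_tin: steel paint tin, 84 mm across, 110 mm high, standing; origin under its centre; a bystander, to be left alone
- parts_bin: yellow plastic parts bin, 150 x 100 x 70 mm; origin under its centre; a bystander, to be left alone
- wrench: steel wrench lying flat, 180 mm long; origin under its middle, x axis along it towards the open jaw; a bystander, to be left alone

How it is judged:
By the outcome, as a careful person would: the job done as asked, in the order asked, and still so for the second after the job is handed in, with the robot touching nothing.
Of short1, short2 only 1 to 2 are there at a start; the rules pass over those that are not, and their reading is None.
Of long1, long2, long3, long4 only 3 to 4 are there at a start; the rules pass over those that are not, and their reading is None.
At some moment in a run one of tray may be knocked a few centimetres aside while the robot is not near it.
Once in a run the grip may slacken for a moment while it holds something.
It also fails if it takes over 210 s, if anything falls off the work surface, if the arm or the gripper's body presses on something with over 40 N, if the wrist force passes 120 N, or if a joint passes its speed limit or range.

## Working session

There is one attempt and no reset: what is moved stays moved. The work goes in short steps, Python scripts to look and compute and a tool call to move; the robot and the scene stay as the last step left them, time stands still between calls to the robot, and variables do not carry over. Pictures are saved under pics/ and viewed, at most 14 in all, crops included, and the job is handed in when it is done.

Besides the shell and the picture viewer there is one more tool, called after ">>>" in YAML: its name, and indented under it one key for each argument. jog_arm: Moves the arm, as the interface text tells. Its arguments: {"type":"object","properties":{"deltas":{"type":"array","items":{"type":"array"}},"squeeze":{"type":"number"}},"required":["deltas"]}

```bash
mkdir -p pics; python3 - <<'E'
from station import ctrl
import cv2,numpy as np
o=ctrl.get_obs();print({k:np.round(v,3) for k,v in o.items()},ctrl.hold_point_z)
for n in("scene","side","wrist"):
    c=ctrl.get_calibration(n);print(n,np.round(c["K"],1).tolist(),np.round(c["extrinsics"],3).tolist())
    cv2.imwrite(f"pics/{n}0.png",cv2.cvtColor(ctrl.get_image(n),cv2.COLOR_RGB2BGR))
E
```

```text
{'t': np.float64(0.0), 'q': array([-1.308,  0.053,  1.614,  0.   ,  1.476, -0.119]), 'dq': array([-0.001, -0.   ,  0.001, -0.001,  0.001,  0.001]), 'effort': array([-4.0000e-03, -3.9369e+01, -3.7017e+01, -1.0000e-03,  7.0000e-03,
       -0.0000e+00]), 'tool_pos': array([ 0.233, -0.579,  0.23 ]), 'tool_rot': array([-3.082, -0.596,  0.   ]), 'contact_force': array([-0.398,  0.272,  0.53 ]), 'wrist_torque': array([-0.035, -0.032,  0.04 ]), 'grip_force': np.float64(0.0), 'opening': np.float64(0.085)} 0.0187
scene [[424.0, 0.0, 280.7], [0.0, 424.0, 207.7], [0.0, 0.0, 1.0]] [[-0.325, 0.946, -0.001, 0.248], [0.81, 0.278, -0.516, -0.393], [-0.488, -0.169, -0.856, 1.424], [0.0, 0.0, 0.0, 1.0]]
side [[479.0, 0.0, 279.4], [0.0, 479.0, 211.1], [0.0, 0.0, 1.0]] [[-0.998, -0.055, -0.001, 0.571], [-0.038, 0.697, -0.716, 0.11], [0.04, -0.715, -0.698, 1.226], [0.0, 0.0, 0.0, 1.0]]
wrist [[364.1, 0.0, 282.3], [0.0, 364.1, 206.4], [0.0, 0.0, 1.0]] [[0.372, -0.928, -0.003, -0.623], [-0.883, -0.356, 0.306, -0.04], [-0.285, -0.111, -0.952, 0.382], [0.0, 0.0, 0.0, 1.0]]
```

View pics/scene0.png

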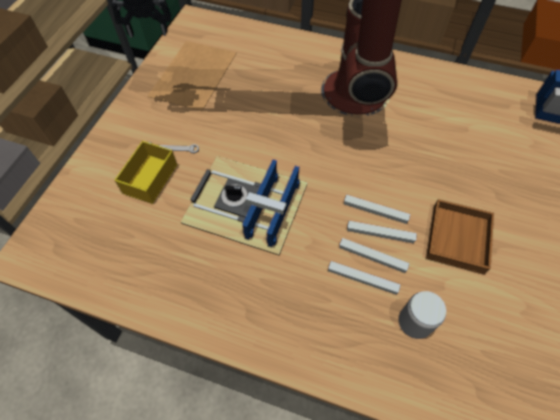

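View pics/side0.png

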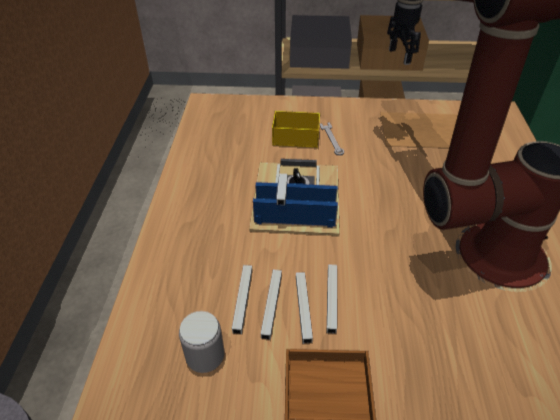

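The scene view shows one short tube across the blue boards at about (265,200) and four long tubes at (377,208), (382,232), (374,255) and (364,278). The tray is at (460,237), the tin at (426,312), the bin at (147,172), and the knob at (234,195). The side view agrees.

```bash
cat > h.py <<'E'
from station import ctrl
import cv2,numpy as np
def cast(n,uv,z,c=None):
    c=c or ctrl.get_calibration(n);E=c["extrinsics"];R,t=E[:3,:3],E[:3,3]
    uv=np.atleast_2d(np.asarray(uv,float));d=np.c_[(uv-c["K"][:2,2])/[c["K"][0,0],c["K"][1,1]],np.ones(len(uv))]@R
    o=-R.T@t;return o+d*((z-o[2])/d[:,2])[:,None]
def proj(n,P,c=None):
    c=c or ctrl.get_calibration(n);p=np.atleast_2d(P)@c["extrinsics"][:3,:3].T+c["extrinsics"][:3,3]
    p=p@c["K"].T;return p[:,:2]/p[:,2:]
def masks(im):
    h=cv2.cvtColor(im,cv2.COLOR_RGB2HSV);return h
def yaw():  # direction of tool y axis, deg (mod 180), and tilt
    from scipy.spatial.transform import Rotation as R
    m=R.from_rotvec(ctrl.get_obs()["tool_rot"]).as_matrix();return np.degrees(np.arctan2(m[1,1],m[0,1])),m[:,2]
def blobs(mask,amin=60):
    cs,_=cv2.findContours(mask.astype(np.uint8),cv2.RETR_EXTERNAL,cv2.CHAIN_APPROX_NONE)
    return [c for c in cs if cv2.contourArea(c)>amin]
def rect(n,c,z,cal=None):   # min-area rectangle of a contour cast on plane z -> centre, long, short, yaw deg of long axis
    P=cast(n,c[:,0,:],z,cal)[:,:2].astype(np.float32)*1000
    (x,y),(w,h),a=cv2.minAreaRect(P)
    if w<h:w,h,a=h,w,a+90
    return np.round([x,y,w,h,(a+90)%180-90],1)
E
python3 - <<'E'
from h import *
print(yaw())
for n in("scene","side"):
    im=cv2.cvtColor(cv2.imread(f"pics/{n}0.png"),cv2.COLOR_BGR2RGB);h=masks(im);H,S,V=[h[...,i].astype(int) for i in range(3)]
    print(n)
    for nm,m,z,am in(("alu",(S<60)&(V>140),.022,100),("blue",(H>105)&(H<125)&(S>150)&(V>50),.09,100),("yel",(H>24)&(H<32)&(S>180),.07,150),("brown",(S>120)&(V<150)&(H<20)&(H>5),.04,900),("ply",(S<140)&(V>170)&(H>15)&(H<30)&(S>70),.012,500)):
        for c in blobs(m,am):
            x,y,w,hh=cv2.boundingRect(c)
            if y<90 or (n=="side" and x<100): continue
            print(nm,(x,y,w,hh),rect(n,c,z))
for n in("scene","side"):
  im=cv2.imread(f"pics/{n}0.png");s=im[145:260,170:320] if n=="scene" else im[130:245,230:380]
  cv2.imwrite(f"pics/c_{n}.png",cv2.resize(s,None,fx=4,fy=4,interpolation=cv2.INTER_CUBIC))
a=cv2.imread("pics/c_scene.png");b=cv2.imread("pics/c_side.png")
cv2.imwrite("pics/c0.png",cv2.resize(np.vstack([a,b]),None,fx=.65,fy=.65))
E
```

```text
(np.float64(-68.12551860261694), array([-4.33787771e-04,  1.56919392e-03, -9.99998675e-01]))
scene
alu (252, 400, 56, 20) [1002.    78.5  116.9   36.7  -71. ]
alu (50, 337, 179, 83) [1035.3 -224.2  378.3  170.5  -71. ]
alu (0, 335, 60, 85) [1124.  -474.8  183.2  121.7   46.2]
alu (411, 291, 36, 35) [676.8 343.8  83.3  83.3  18.9]
alu (328, 261, 72, 32) [647.7 178.8 180.5  23.6  88.1]
alu (340, 238, 69, 33) [578.8 189.5 180.9  23.4  85.2]
alu (347, 221, 70, 20) [505.2 193.6 182.2  23.5 -83.5]
alu (193, 203, 45, 18) [ 595.  -248.2  131.3   14.8   89.1]
alu (344, 195, 66, 26) [439.5 166.1 181.3  23.5  88.3]
alu (222, 188, 63, 22) [ 521.3 -165.2  177.2   59.1  -76.5]
alu (211, 170, 44, 15) [ 475.2 -246.7  131.3   13.5   90. ]
alu (162, 144, 37, 8) [ 425.5 -435.8  109.9   26.8  -71.1]
blue (283, 168, 15, 34) [487.8 -66.4 108.3  12.6  -1.3]
blue (258, 162, 17, 32) [ 487.7 -132.5  107.9   14.2   -1. ]
yel (116, 151, 56, 41) [ 549.7 -473.8  145.5   97.3   -2. ]
brown (426, 200, 68, 75) [464.4 388.1 188.2 157.4   1.5]
ply (309, 294, 95, 43) [742.1 186.3 231.1  44.5  86.7]
ply (0, 239, 523, 181) [ 888.6  -80.5 1305.7  122.5   89.9]
ply (33, 99, 527, 264) [ 515.3  -43.  1386.4  486.9  -88.7]
side
alu (179, 311, 39, 33) [734.4 268.3  82.8  80.4   3.2]
alu (296, 272, 17, 67) [505.8 193.9 180.   21.1 -83.5]
alu (261, 270, 21, 65) [579.9 189.6 178.9  21.6  84.9]
alu (327, 265, 10, 64) [441.7 166.9 178.3  21.2  88.3]
alu (232, 265, 20, 64) [648.6 178.8 178.8  21.2  88.1]
alu (271, 164, 18, 35) [ 583.4 -231.1  151.2   48.2   83.7]
blue (254, 183, 83, 44) [535.6 -67.6 211.6 155.3  -1.2]
brown (284, 349, 93, 71) [454.3 390.2 171.6 145.1   2.1]
ply (253, 287, 30, 133) [577.5 300.9 310.9  56.2 -87. ]
```

View pics/c0.png

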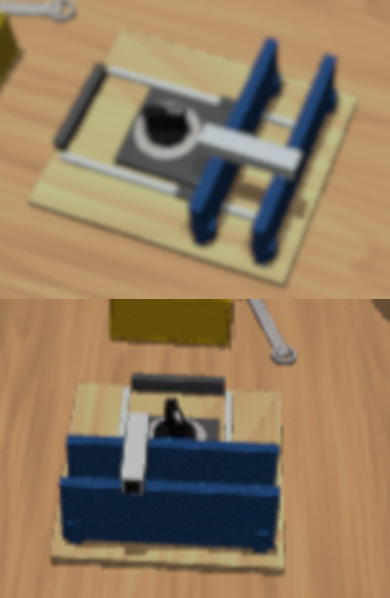

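The crops show the stand lying nearly square to the world axes. One short tube sits across both boards, left of centre as the side view sees it, and the knob bar is partly turned. I'll move the wrist camera over the stand.

>>> jog_arm:
  deltas:
    - [-1,[0.2,0.3,0.12],[0,0,0.1]]
    - [-1,[0.4,0.6,0.12],[0,0,0.2]]
    - [-1,[0.72,1.0,0.12],[0,0,0.378]]
    - [-1,[0.72,1.0,0.12],[0,0,0.378]]
    - [-1,[0.72,1.0,0.12],[0,0,0.378]]
    - [-1,[0.72,1.0,0.12],[0,0,0.378]]
    - [-1,[0.72,1.0,0.12],[0,0,0.378]]
    - [-1,[0.72,1.0,0.12],[0,0,0.378]]
    - [-1,[0.72,1.0,0.12],[0,0,0.378]]
    - [-1,[0.72,1.0,0.12],[0,0,0.378]]
    - [-1,[0.72,1.0,0.12],[0,0,0.378]]
    - [-1,[0.72,1.0,0.12],[0,0,0.378]]

```text
t: 1.15
tool_pos: [0.5217, -0.1777, 0.2793]
tool_rot: [2.222, 2.221, 0.0]
contact_force: [0.9, -1.7, 1.1]
opening: 0.0854
grip_force: 0.0
```

>>> jog_arm:
  deltas:
    - [-1,[0,0,0],[0,0,0]]
    - [-1,[0,0,0],[0,0,0]]
    - [-1,[0,0,0],[0,0,0]]

```text
t: 1.4
tool_pos: [0.5206, -0.1799, 0.2788]
tool_rot: [-2.222, -2.22, 0.001]
contact_force: [-0.0, -0.3, 0.1]
opening: 0.0857
grip_force: 0.0
```

```bash
python3 - <<'E'
from h import *
o=ctrl.get_obs();print(o["tool_pos"],yaw()[0],o["q"][5]);c=ctrl.get_calibration("wrist");np.save("c1.npy",c,allow_pickle=True)
im=ctrl.get_image("wrist");cv2.imwrite("pics/w1.png",cv2.cvtColor(im,cv2.COLOR_RGB2BGR))
H,S,V=[masks(im)[...,i].astype(int) for i in range(3)]
for nm,m,z in(("alu",(S<60)&(V>140),.112),("blue",(H>105)&(H<125)&(S>150)&(V>50),.09)):
    for k in blobs(m,300): print(nm,cv2.boundingRect(k),rect("wrist",k,z,c))
E
```

```text
[ 0.52061624 -0.17991722  0.27880869] -0.054204930252113565 -0.46664673480579083
alu (184, 319, 43, 73) [ 444.6 -361.2   90.7   21.8  -70.2]
alu (263, 184, 31, 44) [ 513.8 -201.6   46.    18.1  -68.8]
alu (238, 170, 9, 101) [ 484.  -215.4   96.5    6.4   89.1]
alu (281, 168, 45, 57) [ 542.6 -186.2   55.6   28.5  -62.1]
alu (337, 167, 15, 106) [ 575.9 -215.1  101.3    7.    89.1]
alu (329, 32, 34, 126) [ 571.1 -107.1   97.8   21.6   89.3]
blue (356, 125, 64, 16) [ 6.150e+02 -1.376e+02  5.660e+01  1.330e+01 -1.000e-01]
blue (176, 122, 151, 18) [ 492.4 -136.1  134.6   14.3   -1. ]
blue (361, 47, 69, 18) [ 6.158e+02 -7.350e+01  5.690e+01  1.330e+01 -1.000e-01]
blue (170, 44, 160, 20) [493.  -71.7 134.4  13.7  -0.9]
```

View pics/w1.png

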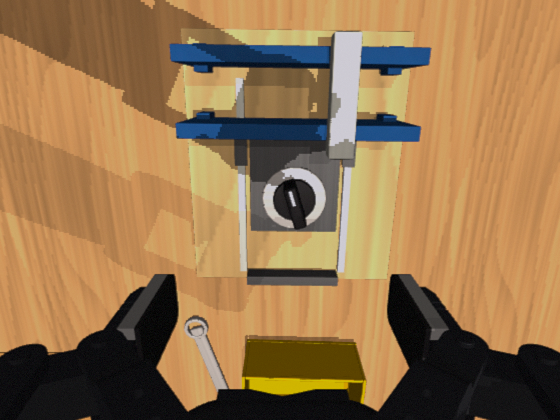

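The wrist view has right = +x and up = +y. The short tube spans (345,32) to (345,158), the boards are at rows 54 and 132, and the knob bar runs (290,182) to (300,228). That is about 77° clockwise, so the clamp is tight. I'll grasp the short tube.

>>> jog_arm:
  deltas:
    - [-1,[0.06,0.09,0],[0,0,0]]
    - [-1,[0.125,0.185,-0.05],[0,0,0]]
    - [-1,[0.125,0.185,-0.15],[0,0,0]]
    - [-1,[0.125,0.185,-0.25],[0,0,0]]
    - [-1,[0.125,0.185,-0.35],[0,0,0]]
    - [-1,[0.125,0.185,-0.43],[0,0,0]]
    - [-1,[0.125,0.185,-0.47],[0,0,0]]
    - [-1,[0.125,0.185,-0.49],[0,0,0]]
    - [-1,[0.125,0.185,-0.49],[0,0,0]]
    - [-1,[0.125,0.185,-0.49],[0,0,0]]

```text
t: 2.28
tool_pos: [0.5711, -0.1071, 0.0841]
tool_rot: [2.224, 2.217, 0.001]
contact_force: [-0.5, -0.1, 0.4]
opening: 0.0855
grip_force: 0.0
```

>>> jog_arm:
  deltas:
    - [1,[0,0,0],[0,0,0]]
    - [1,[0,0,0],[0,0,0]]
    - [1,[0,0,0],[0,0,0]]
    - [1,[0,0,0],[0,0,0]]
    - [1,[0,0,0],[0,0,0]]
    - [1,[0,0,0],[0,0,0]]
    - [1,[0,0,0],[0,0,0]]
    - [1,[0,0,0],[0,0,0]]
  squeeze: 60

```text
t: 2.95
tool_pos: [0.5715, -0.1061, 0.0841]
tool_rot: [2.222, 2.219, 0.001]
contact_force: [0.5, 0.6, 4.8]
opening: 0.0213
grip_force: 59.7
```

>>> jog_arm:
  deltas:
    - [1,[0,0,0.1],[0,0,0]]
    - [1,[0,0,0.2],[0,0,0]]
    - [1,[-0.02,0.08,0.3],[0,0,0]]
    - [1,[-0.05,0.18,0.38],[0,0,0]]
    - [1,[-0.08,0.28,0.4],[0,0,0]]
    - [1,[-0.11,0.38,0.4],[0,0,0]]
    - [1,[-0.14,0.48,0.4],[0,0,0]]
    - [1,[-0.17,0.58,0.4],[0,0,0]]
    - [1,[-0.2,0.68,0.4],[0,0,0]]
    - [1,[-0.23,0.78,0.4],[0,0,0]]
    - [1,[-0.25,0.88,0.4],[0,0,0]]
    - [1,[-0.275,0.98,0.4],[0,0,0]]

```text
t: 3.95
tool_pos: [0.4638, 0.2701, 0.2425]
tool_rot: [-2.223, -2.22, 0.001]
contact_force: [1.1, 0.7, -1.2]
opening: 0.0212
grip_force: 59.1
```

>>> jog_arm:
  deltas:
    - [1,[0,0,0],[0,0,0]]
    - [1,[0,0,0],[0,0,0]]

```text
t: 4.12
tool_pos: [0.4638, 0.2701, 0.2423]
tool_rot: [-2.218, -2.224, 0.003]
contact_force: [1.0, -0.8, 0.2]
opening: 0.0211
grip_force: 59.1
```

```bash
python3 - <<'E'
from h import *
o=ctrl.get_obs();print(o["tool_pos"],yaw()[0],o["opening"],o["grip_force"]);c=ctrl.get_calibration("wrist")
im=ctrl.get_image("wrist");a=cv2.cvtColor(im,cv2.COLOR_RGB2BGR);
im2=ctrl.get_image("scene");b=cv2.cvtColor(im2,cv2.COLOR_RGB2BGR);cv2.imwrite("pics/s2.png",b)
cv2.imwrite("pics/w2.png",cv2.resize(np.hstack([a,b]),(800,300),interpolation=cv2.INTER_AREA))
for n,i,cc in(("wrist",im,c),("scene",im2,None)):
    H,S,V=[masks(i)[...,k].astype(int) for k in range(3)]
    for k in blobs((S>120)&(V<150)&(H<20)&(H>5),900): print(n,cv2.boundingRect(k),rect(n,k,.04,cc))
E
```

```text
[0.46383249 0.27006851 0.24227862] 0.1688261681811973 0.021057420878373093 59.131633043289185
wrist (0, 115, 150, 160) [246.6 241.8 216.2  92.5  24. ]
wrist (171, 0, 195, 195) [4.491e+02 3.359e+02 1.743e+02 1.700e+02 1.000e-01]
scene (426, 198, 68, 77) [462.4 387.2 191.9 157.7   1.3]
scene (0, 82, 77, 63) [ 442.  -887.5  219.5  201.5    0.9]
scene (0, 10, 46, 83) [  194.5 -1155.    456.    149.     37.8]
scene (513, 0, 47, 74) [-4.543e+02  5.448e+02  4.312e+02  1.631e+02  2.000e-01]
```

View pics/w2.png

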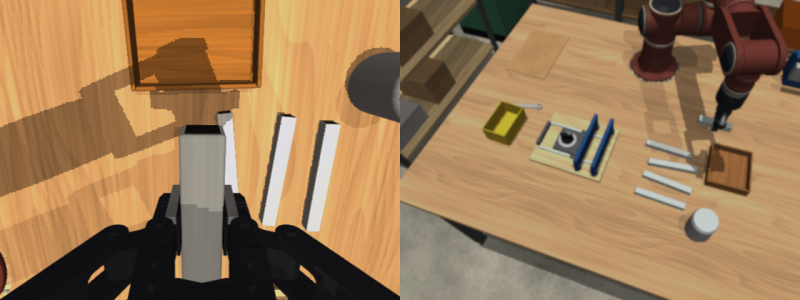

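The wrist view shows the tray top-centre, with its near rim at about full-resolution row 123 and its sides at columns 179 to 368. The short tube is held straight. The scene view shows the tray unmoved.

```bash
python3 - <<'E'
from h import *
c=ctrl.get_calibration("wrist")
print(cast("wrist",[[186,122],[366,122],[370,10],[172,10]],.04,c))
print(cast("scene",[[436,203],[493,212],[486,272],[427,261]],.04))
E
```

```text
[[0.37521132 0.31837165 0.04      ]
 [0.54235199 0.31814043 0.04      ]
 [0.5393398  0.41121405 0.04      ]
 [0.37098015 0.4114967  0.04      ]]
[[0.38679803 0.3148449  0.04      ]
 [0.36592369 0.46295731 0.04      ]
 [0.54807694 0.46046188 0.04      ]
 [0.56567951 0.31846487 0.04      ]]
```

>>> jog_arm:
  deltas:
    - [1,[-0.01,0.1,0],[0,0,0]]
    - [1,[-0.015,0.2,0],[0,0,0]]
    - [1,[-0.015,0.303,0],[0,0,0]]
    - [1,[-0.015,0.303,-0.1],[0,0,0]]
    - [1,[-0.015,0.303,-0.2],[0,0,0]]
    - [1,[-0.015,0.303,-0.3],[0,0,0]]
    - [1,[-0.015,0.303,-0.4],[0,0,0]]
    - [1,[-0.015,0.303,-0.48],[0,0,0]]
    - [1,[-0.015,0.303,-0.54],[0,0,0]]
    - [1,[-0.015,0.303,-0.57],[0,0,0]]
    - [1,[-0.015,0.303,-0.585],[0,0,0]]
    - [1,[-0.015,0.303,-0.585],[0,0,0]]

```text
t: 5.22
tool_pos: [0.4594, 0.3884, 0.0084]
tool_rot: [-2.225, -2.218, 0.003]
contact_force: [-0.1, 0.7, -1.4]
opening: 0.0217
grip_force: 40.1
```

>>> jog_arm:
  deltas:
    - [1,[0,0,0],[0,0,0]]
    - [0.2,[0,0,0],[0,0,0]]
    - [0.2,[0,0,0],[0,0,0]]
    - [-0.1,[0,0,0],[0,0,0]]
    - [-0.1,[0,0,0],[0,0,0]]
    - [-0.1,[0,0,0],[0,0,0]]
    - [-0.1,[0,0,0.08],[0,0,0]]
    - [-0.1,[0,0,0.18],[0,0,0]]
    - [-0.1,[0,0,0.28],[0,0,0]]
    - [-0.1,[0,0,0.38],[0,0,0]]
    - [-0.1,[0,0,0.48],[0,0,0]]
    - [-0.1,[0,0,0.5],[0,0,0]]

```text
t: 6.22
tool_pos: [0.4623, 0.3918, 0.219]
tool_rot: [2.221, 2.218, 0.022]
contact_force: [1.4, 0.2, 1.0]
opening: 0.0467
grip_force: 0.0
```

```bash
python3 - <<'E'
from h import *
a=cv2.cvtColor(ctrl.get_image("side"),cv2.COLOR_RGB2BGR);b=cv2.cvtColor(ctrl.get_image("scene"),cv2.COLOR_RGB2BGR)
cv2.imwrite("pics/s3.png",cv2.resize(np.hstack([a[240:420,200:420],b[150:330,350:530]]),(800,360)))
E
```

```text
(no output)
```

View pics/s3.png

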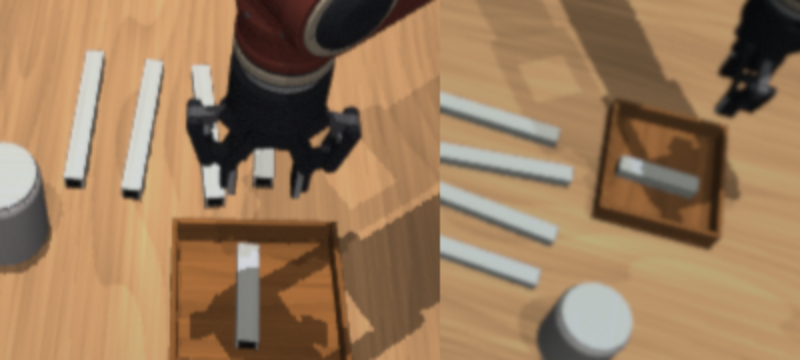

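Both views show the short tube lying flat in the middle of the tray. Next is the knob.

>>> jog_arm:
  deltas:
    - [-0.1,[0.01,-0.1,0.1],[0,0,0]]
    - [-0.1,[0.03,-0.2,0.1],[0,0,0]]
    - [-0.1,[0.05,-0.3,0.1],[0,0,0]]
    - [-0.1,[0.07,-0.4,0.1],[0,0,0]]
    - [-0.1,[0.09,-0.5,0.1],[0,0,0]]
    - [-0.1,[0.11,-0.6,0.1],[0,0,0]]
    - [-0.1,[0.13,-0.7,0.1],[0,0,0]]
    - [-0.1,[0.14,-0.8,0.1],[0,0,0]]
    - [-0.1,[0.16,-0.9,0.1],[0,0,0.02]]
    - [-0.1,[0.18,-1.0,0.1],[0,0,0.05]]
    - [-0.1,[0.18,-1.0,0.1],[0,0,0.082]]

```text
t: 7.23
tool_pos: [0.5306, -0.0161, 0.2462]
tool_rot: [-1.921, -2.483, 0.006]
contact_force: [-0.1, 1.1, -0.5]
opening: 0.0472
grip_force: 0.0
```

>>> jog_arm:
  deltas:
    - [-0.1,[0,-0.1,0],[0,0,0]]
    - [-0.1,[0,-0.2,0],[0,0,0]]
    - [-0.1,[0,-0.3,0],[0,0,0]]
    - [-0.1,[0,-0.38,0],[0,0,0]]
    - [-0.1,[0,-0.38,0],[0,0,0]]
    - [-0.1,[0,-0.38,0],[0,0,0]]
    - [-0.1,[0,-0.38,0],[0,0,0]]

```text
t: 7.82
tool_pos: [0.5304, -0.1617, 0.2471]
tool_rot: [-1.918, -2.484, 0.001]
contact_force: [0.1, 0.8, 0.3]
opening: 0.0467
grip_force: 0.0
```

```bash
python3 - <<'E'
from h import *
o=ctrl.get_obs();print(o["tool_pos"],yaw()[0],o["q"][5],o["opening"]);c=ctrl.get_calibration("wrist");np.save("c4.npy",c,allow_pickle=True)
im=ctrl.get_image("wrist");cv2.imwrite("pics/w4.png",cv2.cvtColor(im,cv2.COLOR_RGB2BGR))
H,S,V=[masks(im)[...,i].astype(int) for i in range(3)]
for nm,m,z in(("alu",(S<60)&(V>140),.03),("blue",(H>105)&(H<125)&(S>150)&(V>50),.09)):
    for k in blobs(m,300): print(nm,cv2.boundingRect(k),rect("wrist",k,z,c))
print(cast("wrist",[[294,197]],.03,np.load("c1.npy",allow_pickle=True).item()))
E
```

```text
[ 0.5304082  -0.16174173  0.24711235] 14.661657518534195 -0.6863764205891015 0.046748176235521625
alu (136, 392, 23, 28) [ 439.  -495.    43.2   28.8  -75.2]
alu (297, 204, 42, 105) [ 590.  -244.4  128.     8.7   89.1]
alu (239, 191, 67, 63) [ 533.3 -216.8   70.1   68.5   11. ]
alu (200, 174, 30, 99) [ 474.  -235.8  114.5    8.4   89. ]
blue (165, 110, 255, 92) [ 534.3 -130.6  217.9   26.4   -0.8]
blue (179, 33, 271, 95) [535.  -74.  218.5  21.1  -0.9]
[[ 0.53337134 -0.21549717  0.03      ]]
```

View pics/w4.png

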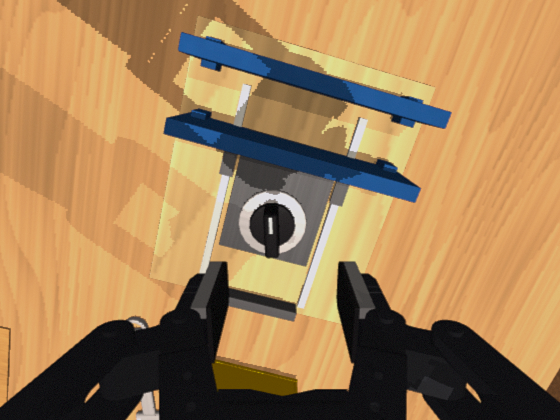

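The bar is at (271,203) to (271,258), vertical in the picture, so the gripper is square across it. The knob centre is about (0.533,-0.2165). I'll descend and grip.

>>> jog_arm:
  deltas:
    - [-0.1,[0.008,-0.1,0],[0,0,0]]
    - [-0.1,[0.008,-0.137,-0.08],[0,0,0]]
    - [-0.1,[0.008,-0.137,-0.18],[0,0,0]]
    - [-0.1,[0.008,-0.137,-0.28],[0,0,0]]
    - [-0.1,[0.008,-0.137,-0.38],[0,0,0]]
    - [-0.1,[0.008,-0.137,-0.45],[0,0,0]]
    - [-0.1,[0.008,-0.137,-0.49],[0,0,0]]
    - [-0.1,[0.008,-0.137,-0.505],[0,0,0]]
    - [-0.1,[0.008,-0.137,-0.505],[0,0,0]]
    - [-0.1,[0.008,-0.137,-0.505],[0,0,0]]

```text
t: 8.7
tool_pos: [0.5352, -0.2167, 0.0482]
tool_rot: [1.917, 2.487, 0.0]
contact_force: [0.6, -0.5, 0.4]
opening: 0.0466
grip_force: 0.0
```

>>> jog_arm:
  deltas:
    - [1,[0,0,0],[0,0,0]]
    - [1,[0,0,0],[0,0,0]]
    - [1,[0,0,0],[0,0,0]]
    - [1,[0,0,0],[0,0,0]]
    - [1,[0,0,0],[0,0,0]]
    - [1,[0,0,0],[0,0,0]]
  squeeze: 70

```text
t: 9.2
tool_pos: [0.5336, -0.2184, 0.0496]
tool_rot: [-1.918, -2.487, 0.005]
contact_force: [-8.8, -0.5, 8.5]
opening: 0.0122
grip_force: 69.4
```

>>> jog_arm:
  deltas:
    - [1,[0,0,0],[0,0,0.035]]
    - [1,[0,0,0],[0,0,0.07]]
    - [1,[0,0,0],[0,0,0.105]]
    - [1,[0,0,0],[0,0,0.14]]
    - [1,[0,0,0],[0,0,0.175]]
    - [1,[0,0,0],[0,0,0.21]]
    - [1,[0,0,0],[0,0,0.245]]
    - [1,[0,0,0],[0,0,0.28]]
    - [1,[0,0,0],[0,0,0.315]]
    - [1,[0,0,0],[0,0,0.35]]
    - [1,[0,0,0],[0,0,0.38]]
    - [1,[0,0,0],[0,0,0.4]]

```text
t: 10.2
tool_pos: [0.5338, -0.2181, 0.0495]
tool_rot: [-0.085, -3.139, 0.002]
contact_force: [-7.1, -0.6, 7.1]
opening: 0.0122
grip_force: 69.1
```

```bash
python3 - <<'E'
from h import *
o=ctrl.get_obs();print(o["tool_pos"],yaw()[0],o["q"],o["opening"],o["contact_force"],o["wrist_torque"])
E
```

```text
[ 0.53378856 -0.21806826  0.04946154] 86.88874831573736 [-0.51593586  0.12196157  1.86150682 -0.00210226  1.15921573 -2.03158739] 0.012212519780965497 [-7.10240952 -0.57026263  7.14195773] [ 0.14655582  1.23983357 -0.14252837]
```

>>> jog_arm:
  deltas:
    - [1,[0,0,0],[0,0,0.012]]
    - [1,[0,0,0],[0,0,0.025]]
    - [1,[0,0,0],[0,0,0.025]]

```text
t: 10.45
tool_pos: [0.5342, -0.2181, 0.0495]
tool_rot: [0.031, -3.141, 0.001]
contact_force: [-6.1, -0.3, 6.9]
opening: 0.0123
grip_force: 69.7
```

```bash
python3 - <<'E'
from h import *
o=ctrl.get_obs();print(o["tool_pos"],yaw()[0],o["opening"],o["contact_force"],o["wrist_torque"])
E
```

```text
[ 0.53424696 -0.21809721  0.04949546] 91.13230628410632 0.01231351547141824 [-6.07527639 -0.31706332  6.917334  ] [ 0.09550362  0.96284324 -0.50407546]
```

>>> jog_arm:
  deltas:
    - [1,[0,-0.02,0],[0,0,-0.005]]
    - [1,[0,-0.05,0],[0,0,-0.005]]
    - [1,[-0.001,-0.08,0],[0,0,-0.005]]
    - [1,[-0.002,-0.105,0],[0,0,-0.005]]
    - [1,[-0.002,-0.12,0],[0,0,-0.005]]
    - [1,[-0.002,-0.13,0],[0,0,-0.005]]
    - [1,[-0.002,-0.135,0],[0,0,-0.005]]
    - [1,[-0.002,-0.14,0],[0,0,-0.005]]
    - [1,[-0.002,-0.14,0],[0,0,-0.005]]

```text
t: 11.2
tool_pos: [0.5334, -0.2732, 0.0495]
tool_rot: [0.006, -3.141, -0.002]
contact_force: [-6.1, 4.5, 7.5]
opening: 0.0121
grip_force: 69.4
```

>>> jog_arm:
  deltas:
    - [1,[0,-0.003,0],[0,0,0]]
    - [1,[0,-0.006,0],[0,0,0]]
    - [1,[0,-0.009,0],[0,0,0]]
    - [1,[0,-0.012,0],[0,0,0]]
    - [1,[0,-0.012,0],[0,0,0]]

```text
t: 11.62
tool_pos: [0.5334, -0.2736, 0.0494]
tool_rot: [0.006, -3.139, -0.016]
contact_force: [-6.6, 17.7, 15.5]
opening: 0.0126
grip_force: 70.4
```

>>> jog_arm:
  deltas:
    - [1,[0,0.004,0],[0,0,-0.035]]
    - [1,[0,0.004,0],[0,0,-0.07]]
    - [1,[0,0.004,0],[0,0,-0.105]]
    - [1,[0,0.004,0],[0,0,-0.14]]
    - [1,[0,0.004,0],[0,0,-0.175]]
    - [1,[0,0.004,0],[0,0,-0.21]]
    - [1,[0,0.004,0],[0,0,-0.245]]
    - [1,[0,0.004,0],[0,0,-0.28]]
    - [1,[0,0.004,0],[0,0,-0.315]]
    - [1,[0,0.004,0],[0,0,-0.35]]
    - [1,[0,0.004,0],[0,0,-0.38]]
    - [1,[0,0.004,0],[0,0,-0.41]]

```text
t: 12.62
tool_pos: [0.5329, -0.2741, 0.0495]
tool_rot: [-1.881, -2.509, -0.003]
contact_force: [-8.2, 10.6, 13.1]
opening: 0.0122
grip_force: 70.1
```

>>> jog_arm:
  deltas:
    - [1,[0,0,0],[0,0,-0.01]]
    - [1,[0,0,0],[0,0,-0.025]]
    - [1,[0,0,0],[0,0,-0.035]]
    - [1,[0,0,0],[0,0,-0.035]]

```text
t: 12.95
tool_pos: [0.5329, -0.2745, 0.0496]
tool_rot: [-2.007, -2.41, -0.001]
contact_force: [-7.8, 10.2, 12.1]
opening: 0.0123
grip_force: 78.5
```

```bash
python3 - <<'E'
from h import *
o=ctrl.get_obs();print(o["tool_pos"],yaw()[0],o["opening"],o["contact_force"],o["wrist_torque"])
E
```

```text
[ 0.53293761 -0.27445067  0.04955564] 10.417546917745799 0.012265714792929868 [-7.7565674  10.1600201  12.13729754] [1.51738768 1.22315598 1.46625262]
```

>>> jog_arm:
  deltas:
    - [-0.1,[0,0,0],[0,0,0]]
    - [-0.1,[0,0,0],[0,0,0]]
    - [-0.1,[0,0,0],[0,0,0]]
    - [-0.1,[0,0,0],[0,0,0]]
    - [-0.1,[0,0,0.06],[0,0,0]]
    - [-0.1,[0,0,0.16],[0,0,0]]
    - [-0.1,[0,0.04,0.26],[0,0,0]]
    - [-0.1,[0,0.1,0.36],[0,0,-0.02]]
    - [-0.1,[0,0.18,0.46],[0,0,-0.05]]
    - [-0.1,[0,0.25,0.5],[0,0,-0.057]]
    - [-0.1,[0,0.25,0.5],[0,0,-0.057]]
    - [-0.1,[0,0.25,0.5],[0,0,-0.057]]

```text
t: 13.95
tool_pos: [0.5349, -0.1758, 0.2505]
tool_rot: [2.216, 2.219, 0.003]
contact_force: [-0.7, -0.2, -1.1]
opening: 0.0471
grip_force: 0.0
```

```bash
python3 - <<'E'
from h import *
o=ctrl.get_obs();print(o["tool_pos"],yaw()[0],o["dq"].max());c=ctrl.get_calibration("wrist")
im=ctrl.get_image("wrist");cv2.imwrite("pics/w5.png",cv2.cvtColor(im,cv2.COLOR_RGB2BGR))
H,S,V=[masks(im)[...,i].astype(int) for i in range(3)]
m=((H>105)&(H<125)&(S>150)&(V>50))
for k in blobs(m,300): print("blue",cv2.boundingRect(k),rect("wrist",k,.09,c))
im2=ctrl.get_image("scene");H,S,V=[masks(im2)[...,i].astype(int) for i in range(3)]
for k in blobs((S<60)&(V>140),100):
    b=cv2.boundingRect(k)
    if 120<b[1]<300:print(b,rect("scene",k,.022))
E
```

```text
[ 0.53490529 -0.17575568  0.25046954] 0.07228792340089123 0.05461211235759273
blue (155, 171, 250, 41) [ 533.6 -181.2  217.9   34.9   -0.6]
blue (140, 44, 284, 25) [535.2 -72.3 218.2  14.6  -0.8]
(411, 291, 36, 36) [677.4 344.6  86.6  82.6   9.9]
(0, 284, 309, 136) [1100.  -268.4  809.4  241.    87.2]
(328, 261, 72, 32) [647.9 178.8 180.5  23.8  88.3]
(340, 238, 69, 33) [579.  189.4 180.9  23.9  85.2]
(440, 228, 40, 18) [457.5 391.7 100.8  24.5  89.2]
(347, 221, 70, 20) [505.5 193.7 182.2  23.9 -83.4]
(239, 217, 30, 15) [ 596.2 -135.8   83.4   18.7   86.9]
(193, 203, 27, 12) [ 594.5 -275.7   79.3   15.3   89.2]
(344, 195, 66, 26) [439.6 166.1 181.3  23.8  88.2]
(162, 144, 37, 9) [ 428.7 -434.5  109.2   30.4  -68.7]
```

View pics/w5.png

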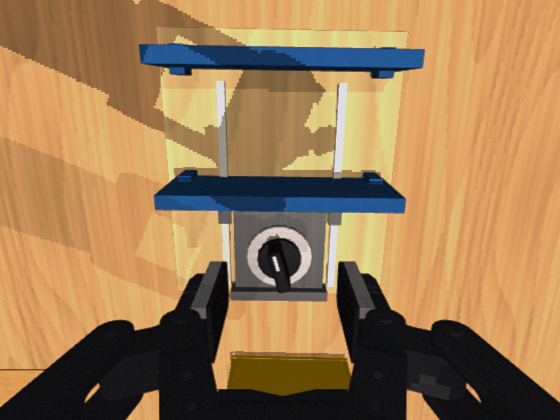

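The picture shows the sliding board fully out (its top at rows 195 to 212) and the knob bar back at the tight angle. Board spacing measures about 120 mm, centred at (0.534,-0.132). Now long tube 1.

>>> jog_arm:
  deltas:
    - [-0.1,[-0.02,0.09,0],[0,0,-0.01]]
    - [-0.1,[-0.05,0.18,0],[0,0,-0.01]]
    - [-0.1,[-0.07,0.27,0],[0,0,-0.01]]
    - [-0.1,[-0.1,0.36,0],[0,0,-0.01]]
    - [-0.1,[-0.12,0.45,0],[0,0,-0.01]]
    - [-0.1,[-0.15,0.54,-0.05],[0,0,-0.01]]
    - [-0.1,[-0.17,0.63,-0.12],[0,0,-0.01]]
    - [-0.1,[-0.2,0.72,-0.2],[0,0,-0.01]]
    - [-0.1,[-0.22,0.81,-0.28],[0,0,-0.01]]
    - [-0.1,[-0.235,0.856,-0.36],[0,0,-0.01]]
    - [-0.1,[-0.235,0.856,-0.45],[0,0,-0.01]]
    - [-0.1,[-0.235,0.856,-0.45],[0,0,-0.01]]

```text
t: 15.05
tool_pos: [0.4326, 0.1651, 0.0581]
tool_rot: [-2.25, -2.18, 0.022]
contact_force: [-0.5, -0.5, -0.9]
opening: 0.047
grip_force: 0.0
```

```bash
python3 - <<'E'
from h import *
o=ctrl.get_obs();print(o["tool_pos"],yaw()[0],o["dq"].max())
E
```

```text
[0.43262697 0.16511927 0.05805691] -1.8019773322228023 0.09989155479275762
```

>>> jog_arm:
  deltas:
    - [-0.1,[0,0,0],[0,0,0]]
    - [-0.1,[0,0,0],[0,0,0]]
    - [-0.1,[0,0,0],[0,0,0]]

```text
t: 15.3
tool_pos: [0.4416, 0.1652, 0.0693]
tool_rot: [2.258, 2.181, 0.004]
contact_force: [-0.0, 0.6, 0.6]
opening: 0.047
grip_force: 0.0
```

>>> jog_arm:
  deltas:
    - [-0.1,[-0.002,0.003,-0.06],[0,0,0]]
    - [-0.1,[-0.002,0.003,-0.11],[0,0,0]]
    - [-0.1,[-0.002,0.003,-0.145],[0,0,0]]
    - [-0.1,[-0.002,0.003,-0.158],[0,0,0]]
    - [-0.1,[-0.002,0.003,-0.158],[0,0,0]]
    - [-0.1,[-0.002,0.003,-0.158],[0,0,0]]
    - [1,[-0.002,0.003,-0.158],[0,0,0]]
    - [1,[-0.002,0.003,-0.158],[0,0,0]]
    - [1,[-0.002,0.003,-0.158],[0,0,0]]
    - [1,[-0.002,0.003,-0.158],[0,0,0]]
    - [1,[-0.002,0.003,-0.158],[0,0,0]]
    - [1,[-0.002,0.003,-0.158],[0,0,0]]
  squeeze: 80

```text
t: 16.3
tool_pos: [0.4404, 0.1674, 0.006]
tool_rot: [2.256, 2.183, 0.004]
contact_force: [-1.7, -0.3, 5.8]
opening: 0.0201
grip_force: 80.5
```

>>> jog_arm:
  deltas:
    - [1,[0,0,0.08],[0,0,0]]
    - [1,[0,0,0.18],[0,0,0.003]]
    - [1,[0,0,0.28],[0,0,0.006]]
    - [1,[0,-0.08,0.38],[0,0,0.006]]
    - [1,[0.005,-0.18,0.46],[0,0,0.006]]
    - [1,[0.01,-0.28,0.5],[0,0,0.006]]
    - [1,[0.01,-0.38,0.5],[0,0,0.006]]
    - [1,[0.01,-0.48,0.5],[0,0,0.006]]
    - [1,[0.015,-0.58,0.5],[0,0,0.006]]
    - [1,[0.017,-0.68,0.5],[0,0,0.006]]
    - [1,[0.017,-0.745,0.5],[0,0,0.006]]
    - [1,[0.017,-0.745,0.48],[0,0,0.006]]

```text
t: 17.3
tool_pos: [0.446, -0.1368, 0.1981]
tool_rot: [2.241, 2.194, -0.001]
contact_force: [0.0, 1.0, -1.2]
opening: 0.02
grip_force: 79.6
```

>>> jog_arm:
  deltas:
    - [1,[0,0,-0.05],[0,0,0]]
    - [1,[0,0,-0.1],[0,0,0]]
    - [1,[0,0,-0.15],[0,0,0]]
    - [1,[0,0,-0.19],[0,0,0]]
    - [1,[0,0,-0.22],[0,0,0]]
    - [1,[0,0,-0.22],[0,0,0]]
    - [1,[0,0,-0.22],[0,0,0]]

```text
t: 17.88
tool_pos: [0.4452, -0.1303, 0.1076]
tool_rot: [-2.236, -2.205, 0.001]
contact_force: [0.4, 0.2, -0.8]
opening: 0.0199
grip_force: 79.5
```

```bash
python3 - <<'E'
from h import *
o=ctrl.get_obs();print(o["tool_pos"],yaw()[0],o["opening"],o["grip_force"],o["wrist_torque"])
im=ctrl.get_image("side");im2=ctrl.get_image("scene")
for n,i in(("side",im),("scene",im2)):
  H,S,V=[masks(i)[...,k].astype(int) for k in range(3)]
  for k in blobs((S<60)&(V>140),100):
    b=cv2.boundingRect(k)
    if 140<b[1]<300:print(n,b,rect(n,k,.12 if rect(n,k,.12)[1]<50 else .022))
a=cv2.cvtColor(im,cv2.COLOR_RGB2BGR)[120:300,200:400]
b=cv2.cvtColor(im2,cv2.COLOR_RGB2BGR)[120:300,170:370]
cv2.imwrite("pics/p6.png",cv2.resize(np.hstack([a,b]),(800,360)))
E
```

```text
[ 0.44519968 -0.13033148  0.10764668] -0.7842206738410524 0.01990333150659707 79.47197556495667 [0.00044142 0.03457953 0.02948436]
side (296, 272, 17, 67) [505.9 194.  180.2  21.3 -83.4]
side (261, 270, 21, 65) [580.  189.7 179.2  21.4  85.1]
side (232, 265, 20, 64) [648.6 178.8 178.8  21.2  88.1]
scene (411, 291, 36, 36) [678.  344.   85.7  83.7  18.9]
scene (0, 284, 309, 136) [1099.4 -230.7  729.6  217.2   87.2]
scene (328, 261, 72, 32) [647.9 178.8 180.5  23.7  88.3]
scene (340, 238, 69, 33) [579.1 189.4 180.9  24.   85.3]
scene (440, 228, 40, 18) [457.5 391.5 101.3  24.6  89.1]
scene (347, 221, 70, 20) [505.6 193.7 182.2  24.1 -83.4]
scene (239, 217, 31, 15) [ 647.4 -110.9   75.1   20.3  -86.9]
scene (193, 203, 27, 12) [ 643.6 -237.2   71.5   13.8   89.2]
scene (204, 181, 25, 19) [ 589.4 -231.8   62.1   49.2  -53. ]
scene (240, 146, 21, 11) [ 442.3 -198.1   50.8   23.1   89.1]
scene (162, 144, 37, 9) [ 494.2 -380.4   98.4   27.4  -68.7]
```

View pics/p6.png

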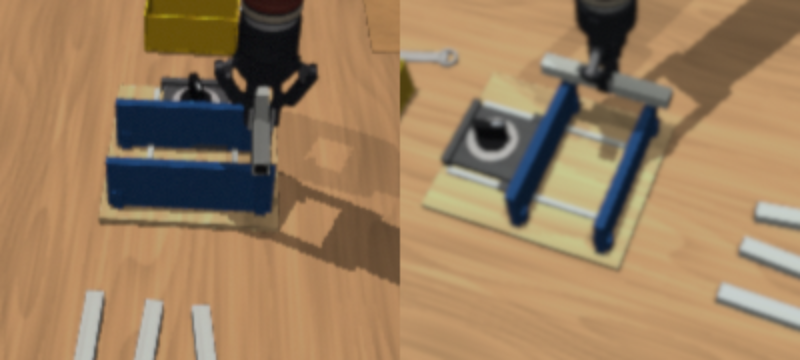

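The tube is held level and square above both boards near their low-x end, with equal overhang on each side. I'll lower and release.

>>> jog_arm:
  deltas:
    - [1,[0.003,0,-0.012],[0,0,0]]
    - [1,[0.003,0,-0.022],[0,0,0]]
    - [1,[0.003,0,-0.027],[0,0,0]]
    - [1,[0.003,0,-0.027],[0,0,0]]
    - [0.2,[0.003,0,-0.027],[0,0,0]]
    - [0.2,[0.003,0,-0.027],[0,0,0]]
    - [0.2,[0.003,0,-0.027],[0,0,0]]
    - [0.2,[0.003,0,-0.027],[0,0,0]]
    - [0.2,[0.003,0,0.03],[0,0,0]]
    - [0.2,[0.003,0,0.13],[0,0,0]]
    - [0.2,[0.003,0,0.2],[0,0,0]]
    - [0.2,[0.003,0,0.2],[0,0,0]]

```text
t: 18.98
tool_pos: [0.4505, -0.1325, 0.196]
tool_rot: [2.228, 2.197, 0.007]
contact_force: [-0.4, -0.2, 0.6]
opening: 0.0343
grip_force: 0.0
```

```bash
python3 - <<'E'
from h import *
o=ctrl.get_obs();print(o["tool_pos"],yaw()[0],o["opening"])
E
```

```text
[ 0.45045119 -0.13254647  0.1959859 ] -0.8005950578571147 0.03426765769576384
```

>>> jog_arm:
  deltas:
    - [0.2,[0.01,0.08,0.02],[0,0,0]]
    - [-0.05,[0.03,0.18,0.02],[0,0,0]]
    - [-0.05,[0.05,0.28,0.02],[0,0,0]]
    - [-0.05,[0.07,0.38,0.02],[0,0,0.01]]
    - [-0.05,[0.09,0.48,0.02],[0,0,0.02]]
    - [-0.05,[0.11,0.58,0],[0,0,0.03]]
    - [-0.05,[0.13,0.68,-0.1],[0,0,0.04]]
    - [-0.05,[0.148,0.77,-0.18],[0,0,0.04]]
    - [-0.05,[0.148,0.81,-0.25],[0,0,0.04]]
    - [-0.05,[0.148,0.81,-0.29],[0,0,0.04]]
    - [-0.05,[0.148,0.81,-0.29],[0,0,0.04]]
    - [-0.05,[0.148,0.81,-0.29],[0,0,0.04]]

```text
t: 19.98
tool_pos: [0.5044, 0.1931, 0.0703]
tool_rot: [-2.091, -2.341, 0.006]
contact_force: [-0.1, 0.3, 1.3]
opening: 0.0448
grip_force: 0.0
```

>>> jog_arm:
  deltas:
    - [-0.05,[0,0,0],[0,0,0]]
    - [-0.05,[0,0,0],[0,0,0]]
    - [-0.05,[0,0,0],[0,0,0]]

```text
t: 20.23
tool_pos: [0.5077, 0.1928, 0.0746]
tool_rot: [2.094, 2.339, 0.005]
contact_force: [-0.4, -0.3, 0.3]
opening: 0.045
grip_force: 0.0
```

```bash
python3 - <<'E'
from h import *
o=ctrl.get_obs();print(o["tool_pos"],yaw()[0],o["opening"])
for n in("side","scene"):
  i=ctrl.get_image(n);H,S,V=[masks(i)[...,k].astype(int) for k in range(3)]
  for k in blobs((S<60)&(V>140),100):
    b=cv2.boundingRect(k);r=rect(n,k,.112)
    if 140<b[1]<300 and r[1]<-50 and r[2]>120:print(n,b,r)
E
```

```text
[0.50773043 0.19275193 0.07463077] 6.323347813732368 0.04503228882792122
scene (0, 284, 309, 136) [1099.5 -233.8  736.1  219.2   87.2]
scene (241, 149, 65, 24) [ 446.6 -131.1  180.4   24.2   89.4]
```

Tube 1 measures (446.6, -131.1) mm at 89.4°, as planned. I'll pick tube 2 and carry it to slot B.

>>> jog_arm:
  deltas:
    - [-0.05,[-0.005,0.002,-0.06],[0,0,0]]
    - [-0.05,[-0.005,0.002,-0.12],[0,0,0]]
    - [-0.05,[-0.005,0.002,-0.155],[0,0,0]]
    - [-0.05,[-0.005,0.002,-0.171],[0,0,0]]
    - [-0.05,[-0.005,0.002,-0.171],[0,0,0]]
    - [-0.05,[-0.005,0.002,-0.171],[0,0,0]]
    - [1,[-0.005,0.002,-0.171],[0,0,0]]
    - [1,[-0.005,0.002,-0.171],[0,0,0]]
    - [1,[-0.005,0.002,-0.171],[0,0,0]]
    - [1,[-0.005,0.002,-0.171],[0,0,0]]
    - [1,[-0.005,0.002,-0.171],[0,0,0]]
    - [1,[-0.005,0.002,-0.171],[0,0,0]]

```text
t: 21.33
tool_pos: [0.5055, 0.1943, 0.0057]
tool_rot: [2.093, 2.341, 0.004]
contact_force: [-1.1, -0.7, 6.5]
opening: 0.0199
grip_force: 80.6
```

>>> jog_arm:
  deltas:
    - [1,[0,0,0.08],[0,0,0]]
    - [1,[0,0,0.18],[0,0,0]]
    - [1,[0,-0.03,0.28],[0,0,0]]
    - [1,[0,-0.1,0.38],[0,0,-0.01]]
    - [1,[0,-0.2,0.46],[0,0,-0.02]]
    - [1,[0,-0.3,0.5],[0,0,-0.03]]
    - [1,[0,-0.4,0.5],[0,0,-0.04]]
    - [1,[0,-0.5,0.5],[0,0,-0.04]]
    - [1,[0,-0.6,0.5],[0,0,-0.04]]
    - [1,[0,-0.7,0.5],[0,0,-0.04]]
    - [1,[0,-0.78,0.5],[0,0,-0.04]]
    - [1,[0,-0.815,0.48],[0,0,-0.04]]

```text
t: 22.33
tool_pos: [0.5043, -0.137, 0.1974]
tool_rot: [2.238, 2.198, -0.0]
contact_force: [0.1, -0.1, -0.8]
opening: 0.0201
grip_force: 79.6
```

>>> jog_arm:
  deltas:
    - [1,[0,0,-0.05],[0,0,0]]
    - [1,[0,0,-0.1],[0,0,0]]
    - [1,[0,0,-0.15],[0,0,0]]
    - [1,[0,0,-0.19],[0,0,0]]
    - [1,[0,0,-0.22],[0,0,0]]
    - [1,[0,0,-0.22],[0,0,0]]
    - [1,[0,0,-0.22],[0,0,0]]
    - [1,[0,0,-0.22],[0,0,0]]

```text
t: 23.0
tool_pos: [0.5047, -0.1322, 0.1089]
tool_rot: [2.236, 2.205, 0.001]
contact_force: [1.0, -0.9, -1.6]
opening: 0.0198
grip_force: 79.6
```

```bash
python3 - <<'E'
from h import *
o=ctrl.get_obs();print(o["tool_pos"],yaw()[0],o["opening"],o["grip_force"],o["wrist_torque"])
E
```

```text
[ 0.50472163 -0.1322439   0.10887303] -0.7942203856124406 0.019843564758096892 79.62358117103577 [ 0.01470124  0.01185995 -0.01685982]
```

>>> jog_arm:
  deltas:
    - [1,[0,0.001,-0.012],[0,0,0]]
    - [1,[0,0.001,-0.024],[0,0,0]]
    - [1,[0,0.001,-0.03],[0,0,0]]
    - [1,[0,0.001,-0.03],[0,0,0]]
    - [0.2,[0,0.001,-0.03],[0,0,0]]
    - [0.2,[0,0.001,-0.03],[0,0,0]]
    - [0.2,[0,0.001,-0.03],[0,0,0]]
    - [0.2,[0,0.001,-0.03],[0,0,0]]
    - [0.2,[0,0.001,0.03],[0,0,0]]
    - [0.2,[0,0.001,0.13],[0,0,0]]
    - [0.2,[0,0.001,0.2],[0,0,0]]
    - [0.2,[0,0.001,0.2],[0,0,0]]

```text
t: 24.0
tool_pos: [0.5078, -0.1332, 0.1958]
tool_rot: [2.228, 2.197, 0.008]
contact_force: [0.5, 0.1, 1.2]
opening: 0.0341
grip_force: 0.0
```

>>> jog_arm:
  deltas:
    - [0.2,[0.02,0.08,0.02],[0,0,0]]
    - [-0.05,[0.04,0.18,0.02],[0,0,0]]
    - [-0.05,[0.06,0.28,0.02],[0,0,0]]
    - [-0.05,[0.09,0.38,0.02],[0,0,-0.01]]
    - [-0.05,[0.11,0.48,0.02],[0,0,-0.02]]
    - [-0.05,[0.13,0.58,0],[0,0,-0.023]]
    - [-0.05,[0.15,0.68,-0.1],[0,0,-0.023]]
    - [-0.05,[0.18,0.77,-0.18],[0,0,-0.023]]
    - [-0.05,[0.185,0.803,-0.25],[0,0,-0.023]]
    - [-0.05,[0.185,0.803,-0.29],[0,0,-0.023]]
    - [-0.05,[0.185,0.803,-0.29],[0,0,-0.023]]
    - [-0.05,[0.185,0.803,-0.29],[0,0,-0.023]]

```text
t: 25.0
tool_pos: [0.5763, 0.1894, 0.0697]
tool_rot: [-2.313, -2.123, 0.007]
contact_force: [0.6, -0.4, -0.0]
opening: 0.0449
grip_force: 0.0
```

>>> jog_arm:
  deltas:
    - [-0.05,[0,0,0],[0,0,0]]
    - [-0.05,[0,0,0],[0,0,0]]
    - [-0.05,[0,0,0],[0,0,0]]

```text
t: 25.25
tool_pos: [0.5797, 0.189, 0.0745]
tool_rot: [2.315, 2.12, 0.006]
contact_force: [0.4, -0.3, -0.1]
opening: 0.0449
grip_force: 0.0
```

```bash
cat > chk.py <<'E'
from h import *
o=ctrl.get_obs();print(o["tool_pos"],yaw()[0],o["opening"])
for n in("side","scene"):
  i=ctrl.get_image(n);H,S,V=[masks(i)[...,k].astype(int) for k in range(3)]
  for k in blobs((S<60)&(V>140),100):
    b=cv2.boundingRect(k);r=rect(n,k,.112);r2=rect(n,k,.022)
    if 140<b[1]<300 and r[1]<-50 and r[2]>120:print(n,b,r)
    if r2[1]>50:print(n,"bench",b,r2)
E
python3 chk.py
```

```text
[0.57973054 0.18899925 0.07453017] -5.016673606592515 0.044888729545077
side bench (61, 363, 31, 57) [950.3 423.7 115.5  23.3  89.4]
side bench (318, 361, 12, 50) [462.6 386.  101.   22.4  88.9]
side bench (179, 311, 39, 36) [734.2 269.6  85.2  84.2  19.2]
side bench (270, 270, 10, 18) [574.9 128.   51.5  20.4  86.3]
side bench (232, 270, 18, 60) [648.8 187.7 162.9  21.2  88.1]
scene bench (411, 291, 36, 36) [678.  344.   85.7  83.6  18.9]
scene (0, 284, 309, 136) [1099.2 -234.   736.1  220.2   87.1]
scene bench (328, 261, 72, 32) [648.  178.8 180.6  24.2  88.1]
scene bench (340, 238, 21, 14) [574.  126.2  54.2  22.6  86.4]
scene bench (440, 228, 40, 18) [457.7 391.2 101.8  24.9  88.8]
scene (232, 164, 68, 27) [ 497.5 -132.   181.3   38.2   89.6]
scene (241, 149, 65, 24) [ 446.7 -131.1  180.4   25.3   89.9]
scene bench (497, 0, 36, 9) [-644.9  471.9  130.1   51.7  -87.6]
```

>>> jog_arm:
  deltas:
    - [-0.05,[-0.001,0.001,-0.06],[0,0,0]]
    - [-0.05,[-0.001,0.001,-0.12],[0,0,0]]
    - [-0.05,[-0.001,0.001,-0.155],[0,0,0]]
    - [-0.05,[-0.001,0.001,-0.171],[0,0,0]]
    - [-0.05,[-0.001,0.001,-0.171],[0,0,0]]
    - [-0.05,[-0.001,0.001,-0.171],[0,0,0]]
    - [1,[-0.001,0.001,-0.171],[0,0,0]]
    - [1,[-0.001,0.001,-0.171],[0,0,0]]
    - [1,[-0.001,0.001,-0.171],[0,0,0]]
    - [1,[-0.001,0.001,-0.171],[0,0,0]]
    - [1,[-0.001,0.001,-0.171],[0,0,0]]
    - [1,[-0.001,0.001,-0.171],[0,0,0]]

```text
t: 26.35
tool_pos: [0.5791, 0.1903, 0.0054]
tool_rot: [2.314, 2.122, 0.004]
contact_force: [0.3, 0.6, 6.3]
opening: 0.0202
grip_force: 81.1
```

>>> jog_arm:
  deltas:
    - [1,[0,0,0.08],[0,0,0]]
    - [1,[0,0,0.18],[0,0,0]]
    - [1,[0,-0.03,0.28],[0,0,0]]
    - [1,[-0.01,-0.1,0.38],[0,0,0.01]]
    - [1,[-0.02,-0.2,0.46],[0,0,0.02]]
    - [1,[-0.03,-0.3,0.5],[0,0,0.0235]]
    - [1,[-0.04,-0.4,0.5],[0,0,0.0235]]
    - [1,[-0.04,-0.5,0.5],[0,0,0.0235]]
    - [1,[-0.04,-0.6,0.5],[0,0,0.0235]]
    - [1,[-0.04,-0.7,0.5],[0,0,0.0235]]
    - [1,[-0.04,-0.78,0.5],[0,0,0.0235]]
    - [1,[-0.04,-0.806,0.48],[0,0,0.0235]]

```text
t: 27.35
tool_pos: [0.5618, -0.138, 0.1969]
tool_rot: [2.237, 2.199, -0.001]
contact_force: [1.3, -0.0, -0.5]
opening: 0.0196
grip_force: 80.2
```

>>> jog_arm:
  deltas:
    - [1,[0,0,-0.05],[0,0,0]]
    - [1,[0,0,-0.1],[0,0,0]]
    - [1,[0,0,-0.15],[0,0,0]]
    - [1,[0,0,-0.19],[0,0,0]]
    - [1,[0,0,-0.22],[0,0,0]]
    - [1,[0,0,-0.22],[0,0,0]]
    - [1,[0,0,-0.22],[0,0,0]]
    - [1,[0,0,-0.22],[0,0,0]]

```text
t: 28.02
tool_pos: [0.5623, -0.1325, 0.1084]
tool_rot: [2.234, 2.207, 0.001]
contact_force: [0.3, 0.3, -1.5]
opening: 0.0197
grip_force: 80.1
```

```bash
python3 - <<'E'
from h import *
o=ctrl.get_obs();print(o["tool_pos"],yaw()[0],o["opening"],o["grip_force"],o["wrist_torque"])
E
```

```text
[ 0.56229501 -0.13248485  0.10839773] -0.7003978347661082 0.019710254241384142 80.14819979667664 [-0.01181802 -0.02726015 -0.00535254]
```

>>> jog_arm:
  deltas:
    - [1,[0.002,0.001,-0.012],[0,0,0]]
    - [1,[0.002,0.001,-0.024],[0,0,0]]
    - [1,[0.002,0.001,-0.029],[0,0,0]]
    - [1,[0.002,0.001,-0.029],[0,0,0]]
    - [0.2,[0.002,0.001,-0.029],[0,0,0]]
    - [0.2,[0.002,0.001,-0.029],[0,0,0]]
    - [0.2,[0.002,0.001,-0.029],[0,0,0]]
    - [0.2,[0.002,0.001,-0.029],[0,0,0]]
    - [0.2,[0.002,0.001,0.03],[0,0,0]]
    - [0.2,[0.002,0.001,0.13],[0,0,0]]
    - [0.2,[0.002,0.001,0.2],[0,0,0]]
    - [0.2,[0.002,0.001,0.2],[0,0,0]]

```text
t: 29.02
tool_pos: [0.5663, -0.1335, 0.1958]
tool_rot: [2.227, 2.199, 0.009]
contact_force: [0.7, -0.6, 1.5]
opening: 0.0343
grip_force: 0.0
```

>>> jog_arm:
  deltas:
    - [0.2,[0.02,0.08,0.02],[0,0,0]]
    - [-0.05,[0.05,0.18,0.02],[0,0,0]]
    - [-0.05,[0.08,0.28,0.02],[0,0,0]]
    - [-0.05,[0.1,0.37,0.02],[0,0,0]]
    - [-0.05,[0.13,0.47,0.02],[0,0,0]]
    - [-0.05,[0.16,0.57,0],[0,0,-0.006]]
    - [-0.05,[0.18,0.66,-0.1],[0,0,-0.006]]
    - [-0.05,[0.21,0.74,-0.18],[0,0,-0.006]]
    - [-0.05,[0.213,0.777,-0.25],[0,0,-0.006]]
    - [-0.05,[0.213,0.777,-0.29],[0,0,-0.006]]
    - [-0.05,[0.213,0.777,-0.29],[0,0,-0.006]]
    - [-0.05,[0.213,0.777,-0.29],[0,0,-0.006]]

```text
t: 30.02
tool_pos: [0.6461, 0.1787, 0.0693]
tool_rot: [-2.254, -2.186, 0.006]
contact_force: [-0.1, -0.7, 0.8]
opening: 0.045
grip_force: 0.0
```

>>> jog_arm:
  deltas:
    - [-0.05,[0,0,0],[0,0,0]]
    - [-0.05,[0,0,0],[0,0,0]]
    - [-0.05,[0,0,0],[0,0,0]]

```text
t: 30.27
tool_pos: [0.6494, 0.1781, 0.0743]
tool_rot: [2.255, 2.183, 0.006]
contact_force: [0.3, -0.3, -0.1]
opening: 0.0449
grip_force: 0.0
```

```bash
python3 chk.py
```

```text
[0.64935246 0.17809491 0.07431671] -1.8664976610717996 0.04488527841348633
side bench (318, 361, 12, 50) [462.6 386.1 101.1  22.4  88.9]
side bench (58, 360, 35, 60) [951.2 420.6 122.9  25.3  89.4]
side bench (179, 311, 39, 37) [734.8 270.9  87.5  83.9  51.6]
side bench (90, 311, 21, 48) [951.8 297.1 115.4  24.9 -90. ]
scene bench (411, 291, 36, 36) [678.  344.   85.7  83.6  18.9]
scene (0, 284, 309, 136) [1099.  -234.1  736.1  221.2   87. ]
scene bench (328, 261, 23, 14) [646.2 115.6  54.1  22.7  88.8]
scene bench (440, 228, 40, 19) [457.8 391.2 101.8  25.2  88.7]
scene (224, 181, 69, 28) [ 561.6 -135.3  187.6   26.5   89.6]
scene (232, 164, 68, 27) [ 497.6 -132.   181.3   38.2   89.6]
scene (241, 149, 65, 25) [ 446.9 -131.1  180.4   25.3   89.7]
scene bench (497, 0, 36, 9) [-633.3  477.1  137.2   50.7  -71.1]
```

>>> jog_arm:
  deltas:
    - [-0.05,[-0.003,0.002,-0.06],[0,0,0]]
    - [-0.05,[-0.003,0.002,-0.12],[0,0,0]]
    - [-0.05,[-0.003,0.002,-0.155],[0,0,0]]
    - [-0.05,[-0.003,0.002,-0.171],[0,0,0]]
    - [-0.05,[-0.003,0.002,-0.171],[0,0,0]]
    - [-0.05,[-0.003,0.002,-0.171],[0,0,0]]
    - [1,[-0.003,0.002,-0.171],[0,0,0]]
    - [1,[-0.003,0.002,-0.171],[0,0,0]]
    - [1,[-0.003,0.002,-0.171],[0,0,0]]
    - [1,[-0.003,0.002,-0.171],[0,0,0]]
    - [1,[-0.003,0.002,-0.171],[0,0,0]]
    - [1,[-0.003,0.002,-0.171],[0,0,0]]

```text
t: 31.37
tool_pos: [0.648, 0.1798, 0.0051]
tool_rot: [2.254, 2.185, 0.004]
contact_force: [-0.9, -0.7, 6.9]
opening: 0.0199
grip_force: 81.1
```

>>> jog_arm:
  deltas:
    - [1,[0,0,0.08],[0,0,0]]
    - [1,[0,0,0.18],[0,0,0]]
    - [1,[0,-0.03,0.28],[0,0,0]]
    - [1,[-0.01,-0.1,0.38],[0,0,0.006]]
    - [1,[-0.02,-0.2,0.46],[0,0,0.006]]
    - [1,[-0.04,-0.3,0.5],[0,0,0.006]]
    - [1,[-0.05,-0.4,0.5],[0,0,0.006]]
    - [1,[-0.067,-0.5,0.5],[0,0,0.006]]
    - [1,[-0.067,-0.6,0.5],[0,0,0.006]]
    - [1,[-0.067,-0.7,0.5],[0,0,0.006]]
    - [1,[-0.067,-0.76,0.5],[0,0,0.006]]
    - [1,[-0.067,-0.781,0.48],[0,0,0.006]]

```text
t: 32.37
tool_pos: [0.6198, -0.1382, 0.1965]
tool_rot: [2.238, 2.199, -0.0]
contact_force: [0.7, -0.2, -1.2]
opening: 0.0202
grip_force: 80.3
```

>>> jog_arm:
  deltas:
    - [1,[0,0,-0.05],[0,0,0]]
    - [1,[0,0,-0.1],[0,0,0]]
    - [1,[0,0,-0.15],[0,0,0]]
    - [1,[0,0,-0.19],[0,0,0]]
    - [1,[0,0,-0.22],[0,0,0]]
    - [1,[0,0,-0.22],[0,0,0]]
    - [1,[0,0,-0.22],[0,0,0]]
    - [1,[0,0,-0.22],[0,0,0]]

```text
t: 33.03
tool_pos: [0.6203, -0.1328, 0.1081]
tool_rot: [2.234, 2.207, 0.001]
contact_force: [-0.2, 0.3, -0.4]
opening: 0.0199
grip_force: 80.3
```

```bash
python3 - <<'E'
from h import *
o=ctrl.get_obs();print(o["tool_pos"],yaw()[0],o["opening"],o["grip_force"],o["wrist_torque"])
E
```

```text
[ 0.6202987  -0.13281624  0.10805116] -0.6971872264151237 0.01993548158308407 80.25851011276245 [ 0.05363439 -0.01420518 -0.02967916]
```

Lower, release and withdraw upward and away for a final check.

>>> jog_arm:
  deltas:
    - [1,[0.002,0,-0.012],[0,0,0]]
    - [1,[0.002,0,-0.024],[0,0,0]]
    - [1,[0.002,0,-0.029],[0,0,0]]
    - [1,[0.002,0,-0.029],[0,0,0]]
    - [0.2,[0.002,0,-0.029],[0,0,0]]
    - [0.2,[0.002,0,-0.029],[0,0,0]]
    - [0.2,[0.002,0,-0.029],[0,0,0]]
    - [0.2,[0.002,0,-0.029],[0,0,0]]
    - [0.2,[0.002,0,0.03],[0,0,0]]
    - [0.2,[0.002,0,0.13],[0,0,0]]
    - [0.2,[0.002,0,0.23],[0,0,0]]
    - [0.2,[0.002,0,0.33],[0,0,0]]

```text
t: 34.03
tool_pos: [0.6199, -0.1327, 0.2401]
tool_rot: [-2.235, -2.207, 0.001]
contact_force: [0.6, -0.5, 0.4]
opening: 0.0344
grip_force: 0.0
```

>>> jog_arm:
  deltas:
    - [0.2,[-0.05,0,0.1],[0,0,0]]
    - [0.2,[-0.1,-0.02,0.18],[0,0,0]]
    - [0.2,[-0.15,-0.05,0.22],[0,0,0]]
    - [0.2,[-0.2,-0.08,0.22],[0,0,0]]
    - [0.2,[-0.22,-0.1,0.22],[0,0,0]]
    - [0.2,[-0.22,-0.1,0.22],[0,0,0]]
    - [0.2,[-0.22,-0.1,0.22],[0,0,0]]
    - [0.2,[-0.22,-0.1,0.22],[0,0,0]]

```text
t: 34.7
tool_pos: [0.5326, -0.1724, 0.3255]
tool_rot: [-2.233, -2.206, 0.0]
contact_force: [0.2, 0.3, -0.2]
opening: 0.0346
grip_force: 0.0
```

```bash
python3 - <<'E'
from h import *
print(ctrl.get_obs()["tool_pos"]);c=ctrl.get_calibration("wrist")
im=ctrl.get_image("wrist");H,S,V=[masks(im)[...,i].astype(int) for i in range(3)]
for k in blobs((S<60)&(V>140),300): print(cv2.boundingRect(k),rect("wrist",k,.112,c))
for k in blobs((H>105)&(H<125)&(S>150)&(V>50),200): print("blue",cv2.boundingRect(k),rect("wrist",k,.09,c))
g=lambda i:cv2.cvtColor(i,cv2.COLOR_RGB2BGR)
s=g(ctrl.get_image("scene"))
cv2.imwrite("pics/f1.png",cv2.resize(np.hstack([g(im),s]),(800,300),interpolation=cv2.INTER_AREA))
sd=g(ctrl.get_image("side"));cv2.imwrite("pics/f2.png",cv2.resize(np.hstack([sd[120:420,200:420],s[120:270,150:310].repeat(2,0).repeat(2,1)]),(800,450)))
E
```

```text
[ 0.53259537 -0.17238476  0.32548694]
(329, 87, 10, 80) [ 581.5 -128.5   74.6    7.    89.2]
(230, 87, 10, 79) [ 486.6 -126.9   73.7    6.8   88.9]
(357, 32, 36, 189) [ 620.3 -134.2  178.2   21.6   89.3]
(175, 32, 35, 189) [ 446.3 -132.1  178.4   21.8   89.3]
(239, 31, 89, 229) [ 532.7 -155.   224.    81.    89.5]
blue (324, 180, 31, 13) [ 592.5 -192.2   32.3   13.3   -0.7]
blue (212, 179, 31, 14) [ 472.5 -190.    32.1   14.4   -2.6]
blue (267, 174, 33, 19) [ 532.6 -188.2   34.5   19.8   -0.7]
blue (265, 61, 37, 14) [534.  -72.4  35.1  11.9  -0.7]
blue (327, 60, 35, 16) [593.4 -73.2  32.7  13.7  -0.7]
blue (205, 59, 34, 17) [474.1 -71.8  32.2  14.6  -2.8]
```

View pics/f1.png

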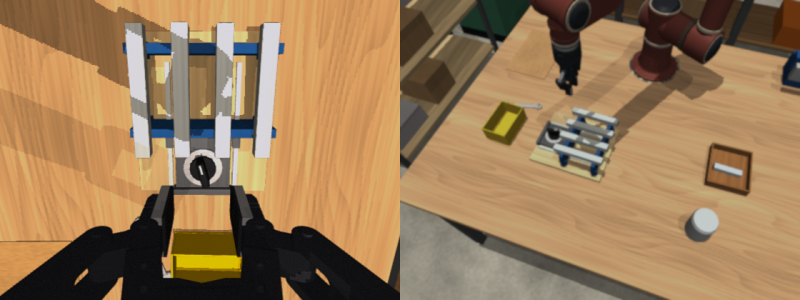

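View pics/f2.png

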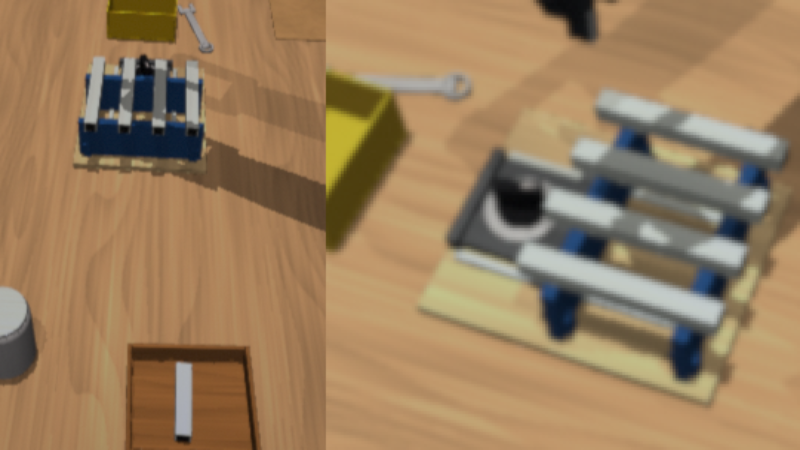

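The pictures show four tubes square and apart across both boards, the knob tight, and the short tube flat in the tray. The tin, bin and wrench are untouched. I'll hand in.

```bash
python3 -c "
from station import ctrl
print(ctrl.finish_job())"
```

```text
the job is handed in; nothing more can be done
None
```

The job is handed in, with no verdict returned: the one short tube lies flat in the tray, the sliding board is fully out and clamped tight, and all four long tubes lie apart, square and evenly overhung across both boards.

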